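# Shut the access panel and lock its quarter-turn fastener

### The job

The access panel of the grey control enclosure on the bench stands ajar: push it fully shut with a fingertip, then set a fingertip in the slot of its quarter-turn fastener and turn the fastener clockwise (seen from above) as far as it goes, so that the panel is locked. Only push: do not grip or lift anything, and leave the loose parts that lie around the enclosure where they are.

Things in the scene. Friction and masses are not known exactly. Their poses are not given: they have to be found in the camera images.
- enclosure: Grey open-topped metal enclosure, fixed to the bench, 180 mm deep (its x) x 200 mm wide (its y) x 75 mm high. Origin: centre of its underside. x points from its front (nearest the robot) to its back, where the panel is hinged; y to the left, z up. It stands at a different place and yaw each time.
- panel (a joint): Opening angle (rad) of the bare aluminium access panel on the enclosure: 0 fully shut, grows as the front edge rises; starts at 0.3 to 0.55, stop at 0.9. Panel 182 mm from hinge line to front edge, 200 mm wide, 6 mm thick; when shut its upper face is 82 mm above the bench. The stiff hinge holds it wherever it is left; 2 to 4 N down near the front edge pushes it shut.
- panel_hinge (a point): Middle of the panel's hinge line, at x = +88 mm, y = 0, z = 79 mm of the enclosure; the line runs along the enclosure's y. The panel's upper face is 3 mm above it.
- press_spot (a point): A bare spot on the upper face of the panel near its front left corner, 160 mm ahead of the hinge line and 78 mm left of the middle, good for pushing the panel shut; it moves with the panel.
- fastener (a joint): Turn (rad) of the fastener: 0 unlocked (slot along the enclosure's x, front to back), grows clockwise seen from above to a stop at 1.571 = locked (slot along the enclosure's y); starts at 0 to 0.5. Friction 0.12 N m: 4 to 5 N at 28 mm from the axis; it stays where it is left. Its tongue passes under a keeper only if the panel is shut; with the panel ajar by over 0.025 rad it jams.
- fastener_axis (a point): Point on the fastener's axis level with the tops of its half-moons, 112 mm ahead of the hinge line on the panel's middle line, 24 mm above the panel's upper face (106 mm above the bench when shut); moves with the panel. A grey collar round the fastener, fixed to the panel, is 116 mm across and 22 mm high.
- slot_end (a point): Point on the slot's solid floor, 28 mm from the axis, midway between the half-moons, 86 mm above the bench when shut; the end nearest the robot at 0, it swings to the enclosure's left in locking. The fastener is a dark steel disc, 101 mm across, with two smooth half-moons 20 mm high that leave a slot 40 mm wide, 92 mm long, 20 mm deep. A fingertip moved clockwise here pushes a half-moon.
- feeler: Loose feeler gauge set, 22x99x10 mm, lying left of the enclosure; leave it alone. Origin: centre of its underside.
- bearing: Loose ball bearing, 52 mm across, 15 mm high, left of the enclosure; leave it alone. Origin: centre of its underside.
- spanner: Loose combination spanner, 27x126x6 mm, lying along the right side of the enclosure; leave it alone. Origin: centre of its underside.
- gear: Loose small gear, 56 mm across, 28 mm high, right of the enclosure; leave it alone. Origin: centre of its underside.
- tape: Loose roll of black tape, 66 mm across, 19 mm high, right of the enclosure; leave it alone. Origin: centre of its underside.

How it is judged:
By the outcome, as a careful person would: the job done as asked, in the order asked, and still so for the second after the job is handed in, with the robot touching nothing.
It also fails if it takes over 48 s, if anything falls off the work surface, if the arm or the gripper's body presses on something with over 40 N, if the wrist force passes 120 N, or if a joint passes its speed limit or range.

### The arm

A 7-joint arm with a two-finger parallel gripper is mounted at the origin on a cart in front of the work surface, level with it; the furniture and walls round the work are solid. World frame = base frame: x ahead of the robot, y to its left, z up, the work surface at z = 0. Lengths are in mm, angles in rad, forces in N, time in s.
With the tool pointing down it reaches from about 400 to 850 mm from the base axis. Payload 4.4 kg.
Tool frame: the origin (TCP) lies between the finger pads; the fingertips stand 19 mm ahead of it and the grasp point (between the pads) is the TCP; z points along the fingers, y is the line along which they close (so a half turn about z gives the same grasp; the last joint's range is limited). The gripper opens to 94 mm and grips with 3 to 60 N. Pads are 16 mm wide; open, the fingers measure 119 mm over their backs; the gripper's body (75 mm by 177 mm) begins 78 mm behind the grasp point.
Start: joints at [-1.353, 0.628, 0.038, 1.517, -0.027, 0.996, -0.02], TCP at [181.979, 624.02, 224.478] pointing down, gripper open.
Joint ranges: [-3.06, 3.06], [-0.37, 2.12], [-1.25, 1.32], [0.18, 2.47], [-1.1, 4.24], [0.23, 1.98], [-2.94, 2.94]. Speed limits (rad/s): [2.57, 2.57, 3.14, 3.14, 3.14, 3.14, 3.14].

### API

Orientations are given as a 3x3 rotation matrix whose columns are the frame's x, y, z axes.
In Python, from cell import monitor, capture, get_calibration, r gives the robot as it stands.
- The arm moves only by the tool play_rows, never from a script. Its argument "increments" is a list of rows, each a list of 5 numbers: the shift along the tool's x, y, z in cm, then the turn about the tool's z in rad, then the finger opening in cm, from 0 to 9.4. A call has exactly 5 rows; each row is the pose to reach, as a shift and turn from the pose commanded when the call began, along the tool's axes at that moment; what a row does not reach only later rows make up. A row lasts 1/10 s, in which the tool goes at most 50 mm and 8.59 degrees, less where a joint would pass 70% of its speed; a pose out of reach is approached as far as the arm can. A call with a gripper value outside its range is refused whole. The fingers move at their own pace and stop on an object; the grip force is fixed at half the most. Time passes only in rows, so rows that repeat a pose let the fingers close, or fill a call up. It gives the time, the measured TCP pose, the force, the opening and the grip force at its end, in the units of the state.
- monitor.read_state(): the state, without advancing time (a new reading comes with each control period).
- capture(name): name is "side" or "top"; returns (picture, depth): 420x560x3 uint8, red, green, blue; 420x560 float32, mm along the optical axis (not along the pixel's ray), 0 where there is no reading.
- get_calibration(name): a dict with "intrinsics" (3x3 intrinsics, pixels), "extrinsics" (4x4, takes a point from camera to world coordinates). Camera axes: x right, y up, looking along -z (the intrinsics and any distortion apply to the point x, -y, -z); pixel columns grow to the right and rows downward; lengths in mm; the calibration is good to about 2 mm. A picture is of the moment at which its call begins. get_calibration takes no time and is no camera call.
- r.job_done(): hands the job in; it is judged then, once.
The state is a dict: "time_s": time; "joint_pos": joint angles; "joint_velocities": joint speeds; "tau": joint torques, N m; "ee_pos": TCP position; "orientation": TCP orientation; "ft_force": force on the tool from outside, world axes, zero at the start; "moment": the same for the moment, N m; "opening": finger opening in mm; "finger_force": force on a finger pad.
Only numpy, scipy, OpenCV 4.12 (cv2) and the standard library are available. Lean on these libraries where they do the work, as an engineer would, in place of code of your own. Each camera call takes 0.05 s, during which the arm holds its last target. There are 200 camera calls.

## Working session

There is one attempt and no reset: what is moved stays moved. The work goes in short steps, Python scripts to look and compute and a tool call to move; the robot and the scene stay as the last step left them, time stands still between calls to the robot, and variables do not carry over. Pictures are saved under pics/ and viewed, at most 10 in all, crops included, and the job is handed in when it is done.

Besides the shell and the picture viewer there is one more tool, called by a JSON object that holds its "method" and its "body". play_rows: Moves the arm, as the interface text tells. Its arguments: {"type":"object","properties":{"increments":{"type":"array"}},"required":["increments"]}

```bash
mkdir -p pics; ls; cat > h.py <<'E'
import numpy as np, cv2
from cell import monitor, capture, get_calibration, r
def world(name, d):
    c=get_calibration(name); K=np.array(c["intrinsics"]); T=np.array(c["extrinsics"])
    v,u=np.mgrid[:d.shape[0],:d.shape[1]]
    P=np.stack([(u-K[0,2])/K[0,0]*d, -(v-K[1,2])/K[1,1]*d, -d],-1)
    W=P@T[:3,:3].T+T[:3,3]; W[d==0]=np.nan
    return W
def state():
    s=monitor.read_state(); print(s["time_s"],np.round(s["ee_pos"],1),np.round(s["orientation"],3).tolist(),s["ft_force"],s["opening"],np.round(s["joint_pos"],2)); return s
E
python3 - <<'E'
from h import *
s=state()
for n in("top","side"):
    im,d=capture(n); cv2.imwrite(f"pics/{n}0.png",im[...,::-1]); np.save(f"{n}0.npy",d)
    c=get_calibration(n);print(c)
    W=world(n,d); print(np.round(W[60:420:60,60:560:80],0).tolist() if n=="top" else "")
E
```

```text
pics
0.0 [181.8 623.4 223.6] [[-0.96, 0.28, -0.0], [0.28, 0.96, -0.002], [-0.0, -0.002, -1.0]] [ 0.02875441  0.34731329 -0.0364928 ] 93.81048610996595 [-1.35  0.63  0.04  1.52 -0.03  1.   -0.02]
{'intrinsics': array([[542.11372893,   0.        , 285.21196617],
       [  0.        , 542.11372893, 205.80060994],
       [  0.        ,   0.        ,   1.        ]]), 'extrinsics': array([[ 2.87927404e-02,  9.97157577e-01, -6.96257495e-02,
         4.05554973e+02],
       [-9.99585403e-01,  2.87239616e-02, -1.98902196e-03,
        -2.05873255e+02],
       [ 1.65590315e-05,  6.96541523e-02,  9.97571200e-01,
         1.08302194e+03],
       [ 0.00000000e+00,  0.00000000e+00,  0.00000000e+00,
         1.00000000e+00]])}
[[[591.0, 36.0, 526.0], [759.0, 92.0, 34.0], [775.0, -62.0, 1.0], [780.0, -225.0, 1.0], [602.0, -301.0, 521.0], [603.0, -384.0, 526.0], [606.0, -468.0, 525.0]], [[729.0, 427.0, -396.0], [639.0, 85.0, 37.0], [651.0, -67.0, 0.0], [654.0, -228.0, 9.0], [656.0, -387.0, 19.0], [541.0, -387.0, 518.0], [542.0, -468.0, 525.0]], [[612.0, 617.0, -872.0], [621.0, 329.0, -879.0], [529.0, 
[... 422 characters left out ...]
, 1.0]], [[-29.0, 581.0, -873.0], [-21.0, 297.0, -874.0], [111.0, -51.0, -295.0], [-6.0, -270.0, -880.0], [183.0, -398.0, 1.0], [187.0, -557.0, -5.0], [192.0, -713.0, -1.0]]]
{'intrinsics': array([[421.48175713,   0.        , 286.24097308],
       [  0.        , 421.48175713, 211.2501789 ],
       [  0.        ,   0.        ,   1.        ]]), 'extrinsics': array([[-9.84337638e-01,  8.31937765e-02, -1.55429115e-01,
         3.34638305e+02],
       [-1.75422424e-01, -3.74680722e-01,  9.10407233e-01,
         6.44662492e+02],
       [ 1.75039228e-02,  9.23413857e-01,  3.83406391e-01,
         4.32479635e+02],
       [ 0.00000000e+00,  0.00000000e+00,  0.00000000e+00,
         1.00000000e+00]])}
```

View pics/top0.png

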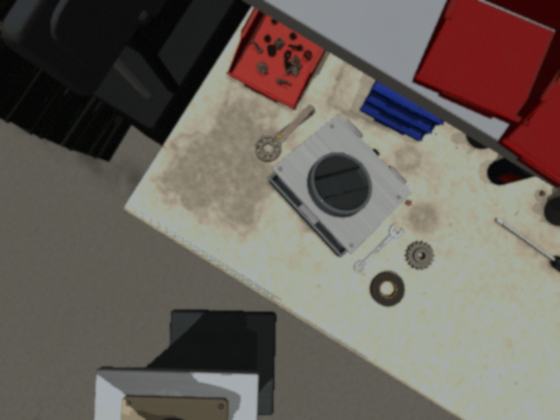

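View pics/side0.png

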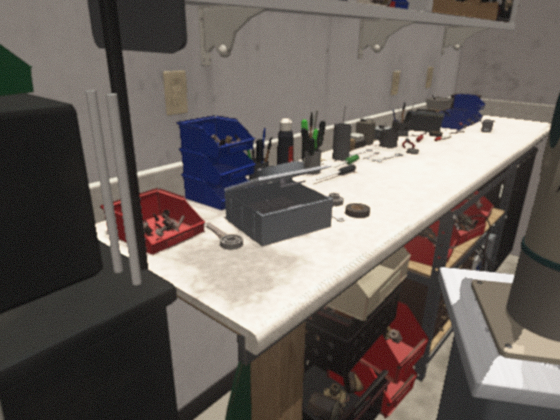

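The top view shows the enclosure at about (340,187). The round fastener is at (340,183), with the slot roughly along the enclosure's front-back direction. The front edge runs from (272,178) to (345,255). The bearing and feeler are at (267,149) and (295,122). The spanner, gear and tape are at (380,250), (419,255) and (387,289). The side view shows the panel ajar at (275,185).

```bash
python3 - <<'E'
from h import *
d=np.load("top0.npy"); W=world("top",d); im=cv2.imread("pics/top0.png")
roi=np.zeros(d.shape,np.uint8); cv2.fillPoly(roi,[np.array([[262,178],[342,108],[418,190],[345,265]])],1)
P=W.copy(); ok=(roi>0)&np.isfinite(P[...,2])&(P[...,2]>60)
hsv=cv2.cvtColor(im,cv2.COLOR_BGR2HSV)
bright=ok&(hsv[...,2]>115)
# RANSAC plane
Q=P[bright]; rng=np.random.default_rng(0); best=0
for _ in range(500):
    a=Q[rng.choice(len(Q),3,0)]; n=np.cross(a[1]-a[0],a[2]-a[0]); n/=np.linalg.norm(n)+1e-9
    m=abs((Q-a[0])@n)<4
    if m.sum()>best: best=m.sum(); bm=m
c=Q[bm].mean(0); n=np.linalg.svd(Q[bm]-c,full_matrices=False)[2][2]; n*=np.sign(n[2])
print("plane",len(Q),best,n,c,"tilt",np.arccos(n[2]), "yaw of panel fwd->", np.degrees(np.arctan2(-n[1],-n[0])),(abs((Q[bm]-c)@n)).std())
pm=np.zeros(d.shape,np.uint8); pm[bright]=(abs((Q-c)@n)<6)
pm=cv2.morphologyEx(pm,cv2.MORPH_OPEN,np.ones((3,3)))
cn=max(cv2.findContours(pm,cv2.RETR_EXTERNAL,cv2.CHAIN_APPROX_NONE)[0],key=cv2.contourArea)
rect=cv2.boxPoints(cv2.minAreaRect(cn)); print(rect)
ap=cv2.approxPolyDP(cv2.convexHull(cn),6,True)[:,0]; print(ap.tolist(),[np.round(P[v,u],0).tolist() for u,v in ap])
# fastener: dark pixels in roi above the plane
dark=(ok&(hsv[...,2]<85)&(np.hypot(*(np.mgrid[:420,:560]-np.array([183,340])[:,None,None]))<45)).astype(np.uint8)
cc=cv2.findContours(dark,cv2.RETR_EXTERNAL,cv2.CHAIN_APPROX_NONE)[0]; cc=max(cc,key=cv2.contourArea); print("ell",cv2.fitEllipse(cc))
print("roi max z",P[ok][:,2].max())
cv2.imwrite("pics/crop0.png",cv2.resize(im[100:275,250:425],(600,600),interpolation=cv2.INTER_CUBIC))
for n_,(u,v) in dict(fr=(267,149),).items(): print(P[v,u])
E
```

```text
plane 6617 6377 [ 0.28378688 -0.29056537  0.91380347] [ 523.32459612 -310.97822763  118.1626174 ] tilt 0.41824422854338994 yaw of panel fwd-> 134.32382827315746 0.876476068276859
[[272.2772   169.21858 ]
 [338.84506  107.643326]
 [416.87033  191.99498 ]
 [350.30246  253.57024 ]]
[[337, 115], [410, 190], [352, 252], [274, 171]] [[648.0, -296.0, 83.0], [512.0, -435.0, 81.0], [395.0, -321.0, 152.0], [530.0, -183.0, 155.0]]
ell ((338.4544677734375, 184.96902465820312), (59.53038024902344, 63.91893005371094), 138.20449829101562)
roi max z 174.1435111442163
[ 5.94951402e+02 -1.63671184e+02 -2.50043483e-01]
```

View pics/crop0.png

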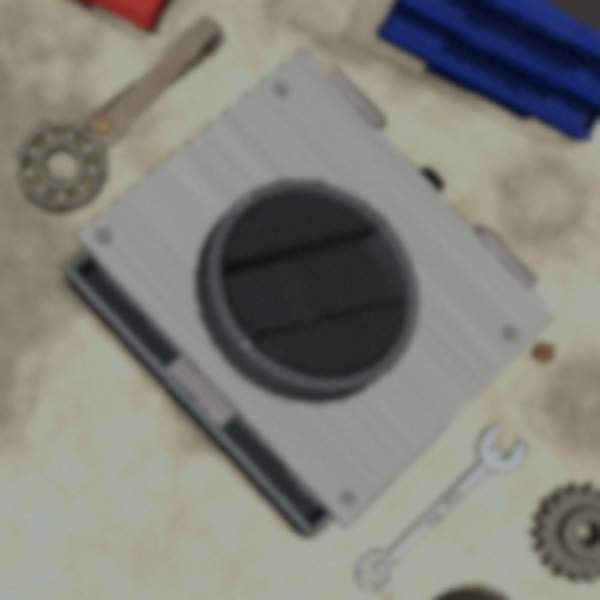

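The crop shows the panel's four corner screws and the slot running nearly horizontal, from crop (245,300) to (390,265). That is already about 0.5 rad clockwise. The measured tilt is about 0.41 rad, within the range given.

```bash
python3 - <<'E'
from h import *
n=np.array([0.28378688,-0.29056537,0.91380347]); c=np.array([523.32,-310.98,118.16])
d=np.load("top0.npy"); W=world("top",d)
im=cv2.imread("pics/top0.png"); hsv=cv2.cvtColor(im,cv2.COLOR_BGR2HSV)
roi=np.zeros(d.shape,np.uint8); cv2.fillPoly(roi,[np.array([[262,178],[342,108],[418,190],[345,265]])],1)
m=(roi>0)&(abs((W-c)@n)<8)&(hsv[...,2]>100)&(W[...,2]>70)
Q=W[m]; Q=Q-((Q-c)@n)[:,None]*n
yv=np.cross([0,0,1],-n); # hinge direction
yv=np.cross(n,[0,0,1]);yv/=np.linalg.norm(yv)
f=np.cross(n,yv) 
if f[2]<0: f=-f
a,b=(Q-c)@yv,(Q-c)@f
(cx,cy),(w,h),ang=cv2.minAreaRect(np.stack([a,b],1).astype(np.float32)); print("rect",w,h,ang)
for p in (1,99): print(p,np.percentile(a,[p]),np.percentile(b,[p]))
C=c+cx*yv+cy*f; print("centre",C,"f",f,"yv",yv)
# heights along path from both views
S=np.load("side0.npy"); A=np.concatenate([W.reshape(-1,3),world("side",S).reshape(-1,3)]); A=A[np.isfinite(A).all(1)]
for x0 in range(100,800,100):
    print(x0,[int(np.percentile(q,99)) if len(q:=A[(abs(A[:,0]-x0-50)<50)&(abs(A[:,1]-y0)<50)][:,2])>3 else None for y0 in range(650,-500,-100)])
E
```

```text
rect 191.4480743408203 199.99244689941406 89.94954681396484
1 [-99.30506435] [-90.65420602]
99 [97.12350411] [93.38717239]
centre [ 524.66529877 -310.47504742  117.90277138] f [-0.63848624  0.65373703  0.40615665] yv [-0.71540222 -0.69871287  0.        ]
100 [-863, -862, -861, -861, -862, 3, 12, 12, 3, -860, 3, 4]
200 [-862, -862, -861, -862, -862, -862, -862, -862, 1, 3, 6, 18]
300 [-862, -861, -861, -861, -862, -861, -5, 3, 4, 51, 74, 29]
400 [-862, -862, -862, -862, -861, 2, 3, 3, 45, 169, 161, 551]
500 [-861, -862, -862, -862, None, 1, 612, 4, 154, 522, 555, 584]
600 [-861, -862, -126, -862, 28, 37, 612, 539, 523, 524, 594, 561]
700 [-862, -860, -47, 22, 37, 331, 461, 478, 49, 71, 214, 504]
```

{"method": "play_rows", "body": {"increments": [[0,-4,0,0,0],[0,-8,0,0,0],[0,-12,0,0,0],[0,-16,0,0,0],[0,-20,0,0,0]]}}

```text
time_s: 0.6
ee_pos: [125.4, 430.1, 224.2]
orientation: [[-0.96, 0.28, -0.0], [0.28, 0.96, -0.001], [0.0, -0.001, -1.0]]
ft_force: [-0.6, -0.9, -0.3]
opening: 57.8
finger_force: 0.0
```

{"method": "play_rows", "body": {"increments": [[-4.7,-1.3,0,0.1,0],[-9.3,-2.7,0,0.2,0],[-14,-4,0,0.3,0],[-18.7,-5.4,0,0.4,0],[-23.3,-6.7,0,0.5,0]]}}

```text
time_s: 1.1
ee_pos: [332.1, 301.0, 224.5]
orientation: [[-0.705, 0.709, -0.0], [0.709, 0.705, 0.0], [0.0, -0.0, -1.0]]
ft_force: [-0.1, 0.6, 0.5]
opening: 17.4
finger_force: 0.0
```

```bash
python3 -c "
from h import *
state()"
```

```text
1.1 [332.1 301.  224.5] [[-0.705, 0.709, -0.0], [0.709, 0.705, 0.0], [0.0, -0.0, -1.0]] [-0.07455544  0.57417241  0.46585787] 17.406494054937262 [-0.96  0.35  0.22  2.06 -0.11  0.74  0.11]
```

{"method": "play_rows", "body": {"increments": [[-4.4,-1.8,0,0,0],[-8.8,-3.6,0,0,0],[-13.2,-5.4,0,0,0],[-17.6,-7.2,0,0,0],[-22,-9,0,0,0]]}}

```text
time_s: 1.6
ee_pos: [423.4, 81.6, 224.4]
orientation: [[-0.708, 0.706, -0.0], [0.706, 0.708, 0.0], [0.0, 0.0, -1.0]]
ft_force: [1.1, 0.2, -0.5]
opening: 0.5
finger_force: 0.0
```

{"method": "play_rows", "body": {"increments": [[-4.4,-1.6,0,0,0],[-8.8,-3.2,0,0,0],[-13.2,-4.8,0,0,0],[-17.6,-6.4,0,0,0],[-22,-8,0,0,0]]}}

```text
time_s: 2.1
ee_pos: [522.8, -130.3, 224.2]
orientation: [[-0.708, 0.706, -0.001], [0.706, 0.708, 0.0], [0.001, -0.0, -1.0]]
ft_force: [0.7, 0.2, -0.9]
opening: 0.4
finger_force: 0.0
```

```bash
cat > to.py <<'E'
import sys
from h import *
s=state(); t=np.array([float(v) for v in sys.argv[1:4]])-s["ee_pos"]
print("tool cm",np.round(np.array(s["orientation"]).T@t/10,2))
E
python3 to.py 534 -209 180
```

```text
2.1 [ 522.8 -130.3  224.2] [[-0.708, 0.706, -0.001], [0.706, 0.708, 0.0], [0.001, -0.0, -1.0]] [ 0.70469283  0.22045393 -0.88097489] 0.42830989331142844 [-0.    0.48  0.28  1.83 -0.17  0.85  1.15]
tool cm [-6.35 -4.78  4.42]
```

{"method": "play_rows", "body": {"increments": [[-3.2,-2.4,0,0,0],[-6.3,-4.8,0,0,0],[-6.3,-4.8,1.5,0,0],[-6.3,-4.8,3,0,0],[-6.3,-4.8,4.4,0,0]]}}

```text
time_s: 2.6
ee_pos: [532.8, -207.4, 179.4]
orientation: [[-0.708, 0.707, -0.001], [0.707, 0.708, 0.0], [0.001, -0.0, -1.0]]
ft_force: [-0.3, -0.2, 0.3]
opening: 0.3
finger_force: 0.0
```

{"method": "play_rows", "body": {"increments": [[0,0,0.5,0,0],[0,0,1,0,0],[0,0,1.5,0,0],[0,0,2,0,0],[0,0,2.5,0,0]]}}

```text
time_s: 3.1
ee_pos: [533.5, -206.9, 155.5]
orientation: [[-0.708, 0.706, 0.001], [0.706, 0.708, -0.0], [-0.001, 0.0, -1.0]]
ft_force: [-0.2, 0.7, 1.2]
opening: 0.4
finger_force: 0.7
```

{"method": "play_rows", "body": {"increments": [[0,0,0.8,0,0],[0,0,1.6,0,0],[0,0,2.4,0,0],[0,0,3.2,0,0],[0,0,4,0,0]]}}

```text
time_s: 3.6
ee_pos: [533.0, -206.9, 114.6]
orientation: [[-0.708, 0.706, -0.001], [0.706, 0.708, 0.0], [0.001, -0.0, -1.0]]
ft_force: [-0.2, 0.0, 0.9]
opening: 0.5
finger_force: 0.8
```

{"method": "play_rows", "body": {"increments": [[0,0,0.4,0,0],[0,0,0.7,0,0],[0,0,1.0,0,0],[0,0,1.3,0,0],[0,0,1.4,0,0]]}}

```text
time_s: 4.1
ee_pos: [533.2, -207.1, 101.3]
orientation: [[-0.708, 0.706, -0.0], [0.706, 0.708, -0.0], [-0.0, -0.0, -1.0]]
ft_force: [-0.7, 0.2, 5.6]
opening: 0.3
finger_force: 3.2
```

Right at the expected stop height. I'll press a little more, then look.

{"method": "play_rows", "body": {"increments": [[0,0,0.1,0,0],[0,0,0.2,0,0],[0,0,0.2,0,0],[0,0,0.2,0,0],[0,0,0.2,0,0]]}}

```text
time_s: 4.6
ee_pos: [533.2, -207.1, 101.1]
orientation: [[-0.708, 0.706, 0.001], [0.706, 0.708, 0.0], [-0.0, 0.001, -1.0]]
ft_force: [-4.2, 2.1, 14.4]
opening: 0.7
finger_force: 6.9
```

{"method": "play_rows", "body": {"increments": [[0,0,-3,0,0],[0,0,-6,0,0],[0,4,-10,0,0],[2,8,-10,0,0],[2,12,-10,0,0]]}}

```text
time_s: 5.1
ee_pos: [605.1, -105.3, 201.7]
orientation: [[-0.709, 0.705, 0.004], [0.705, 0.709, 0.001], [-0.002, 0.003, -1.0]]
ft_force: [0.6, -0.5, -0.3]
opening: 0.2
finger_force: 0.0
```

```bash
python3 - <<'E'
from h import *
state()
im,d=capture("top"); im=im[...,::-1].copy(); W=world("top",d); np.save("top1.npy",d); cv2.imwrite("pics/top1.png",im)
cv2.imwrite("pics/crop1.png",cv2.resize(im[100:275,250:425],(600,600),interpolation=cv2.INTER_CUBIC))
v=cv2.cvtColor(im,cv2.COLOR_BGR2HSV)[...,2]
x=np.array([.6985,-.7154]);y=np.array([.715,.699]);h=np.array([579.8,-367.1])
L=(W[...,:2]-h)@-x; M=(W[...,:2]-h)@y; z=W[...,2]
m=(L>15)&(L<175)&(abs(M)<92)&(z>70)&(z<100)&(np.hypot(L-112,M)>66)&(v>100)
A=np.c_[L[m],M[m],np.ones(m.sum())]; print("z fit (slope L, slope M, z0)",np.linalg.lstsq(A,z[m],rcond=None)[0],m.sum())
E
```

```text
5.1 [ 605.1 -105.3  201.7] [[-0.709, 0.705, 0.004], [0.705, 0.709, 0.001], [-0.002, 0.003, -1.0]] [ 0.64845448 -0.45202926 -0.34727459] 0.16896838885569132 [-0.04  0.61  0.28  1.66 -0.21  0.9   1.1 ]
z fit (slope L, slope M, z0) [-1.27404946e-04  3.32906262e-04  8.20744605e+01] 4538
```

View pics/crop1.png

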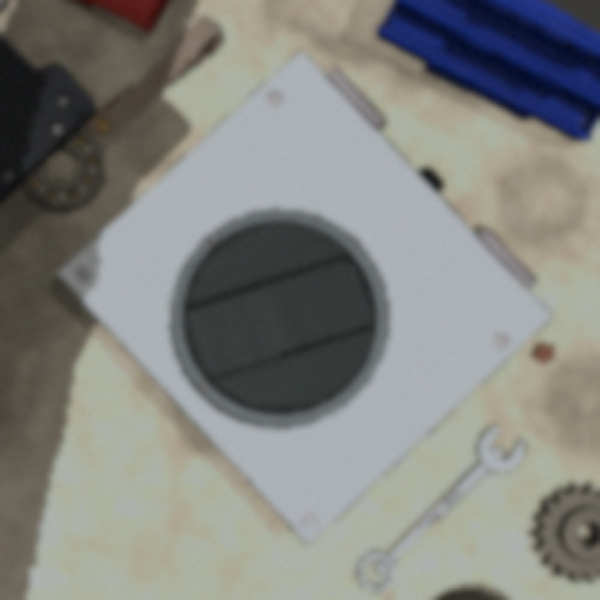

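The panel is flat and shut (tilt about 0, z = 82). The fastener is centred at crop (280,318) and its slot runs from (190,340) to (370,290), which is about 0.46 rad clockwise. The loose parts look undisturbed.

```bash
python3 - <<'E'
from h import *
im=cv2.imread("pics/top1.png"); d=np.load("top1.npy"); W=world("top",d)
v=cv2.cvtColor(im,cv2.COLOR_BGR2HSV)[...,2]
yy,xx=np.mgrid[:420,:560]
m=((v<95)&(np.hypot(yy-192.7,xx-331.7)<36)).astype(np.uint8)
c=max(cv2.findContours(m,cv2.RETR_EXTERNAL,cv2.CHAIN_APPROX_NONE)[0],key=cv2.contourArea)
e=cv2.fitEllipse(c); print(e)
K=get_calibration("top"); T=K["extrinsics"];k=K["intrinsics"]
def ray(u,v,z):
    q=T[:3,:3]@np.array([(u-k[0,2])/k[0,0],-(v-k[1,2])/k[1,1],-1]); return T[:3,3]+q*(z-T[2,3])/q[2]
print("axis",ray(*e[0],104), "from hinge", [501.6,-287])
f=lambda a,b:ray(250+a*175/600,100+b*175/600,106)
for p,q in (((190,303),(345,257)),((218,376),(372,328))):
    D=f(*q)-f(*p); print(np.degrees(np.arctan2(-D[1],-D[0])), f(*p),f(*q))
E
python3 to.py 492.9 -260.4 200
```

```text
((331.0263366699219, 192.160888671875), (56.43709945678711, 57.12054443359375), 140.1301727294922)
axis [ 501.06427355 -286.25809828  104.        ] from hinge [501.6, -287]
108.2406639173528 [ 506.4161265  -239.58395836  106.        ] [ 533.21882869 -320.91026491  106.        ]
108.9745803497011 [ 468.22645516 -255.33664754  106.        ] [ 495.93322074 -335.91905804  106.        ]
5.15 [610.7 -97.9 200.5] [[-0.715, 0.699, 0.008], [0.699, 0.715, 0.005], [-0.002, 0.009, -1.0]] [ 4.54047591  4.78764717 -0.09068778] 0.357648884314373 [-0.05  0.62  0.27  1.65 -0.21  0.9   1.1 ]
tool cm [ -2.94 -19.85  -0.13]
```

{"method": "play_rows", "body": {"increments": [[0,-2,0,0,0],[0,-2,0,0,0],[0,-2,0,0,0],[0,-2,0,0,0],[0,-2,0,0,0]]}}

```text
time_s: 5.65
ee_pos: [590.0, -122.0, 199.4]
orientation: [[-0.708, 0.706, 0.0], [0.706, 0.708, 0.0], [-0.0, 0.0, -1.0]]
ft_force: [0.4, 0.8, -0.5]
opening: 0.8
finger_force: 0.0
```

```bash
python3 to.py 492.3 -260 200
```

```text
5.65 [ 590.  -122.   199.4] [[-0.708, 0.706, 0.0], [0.706, 0.708, 0.0], [-0.0, 0.0, -1.0]] [ 0.44601603  0.82057078 -0.49382918] 0.7765185782368927 [-0.02  0.6   0.28  1.69 -0.2   0.88  1.13]
tool cm [ -2.83 -16.67  -0.06]
```

It was only overshoot. Next: move above the slot end and descend to TCP z 114 (tip at 95, 9 mm above the slot floor).

{"method": "play_rows", "body": {"increments": [[-0.7,-4.2,0,0,0],[-1.4,-8.4,0,0,0],[-2.1,-12.6,0,0,0],[-2.6,-15.5,0,0,0],[-2.8,-16.7,0,0,0]]}}

```text
time_s: 6.15
ee_pos: [489.6, -263.2, 199.7]
orientation: [[-0.705, 0.709, -0.0], [0.709, 0.705, -0.001], [-0.001, -0.001, -1.0]]
ft_force: [-0.8, 0.1, 0.2]
opening: 0.5
finger_force: 0.0
```

{"method": "play_rows", "body": {"increments": [[0,0,0,0,0],[0,0,1.5,0,0],[0,0,3.5,0,0],[0,0,5.5,0,0],[0,0,5.5,0,0]]}}

```text
time_s: 6.65
ee_pos: [491.8, -256.7, 142.1]
orientation: [[-0.711, 0.704, -0.004], [0.704, 0.711, 0.004], [0.005, 0.0, -1.0]]
ft_force: [-0.6, -0.1, -0.0]
opening: 0.7
finger_force: 0.0
```

```bash
python3 to.py 492.3 -260 114
```

```text
6.65 [ 491.8 -256.7  142.1] [[-0.711, 0.704, -0.004], [0.704, 0.711, 0.004], [0.005, 0.0, -1.0]] [-0.57010304 -0.10438043 -0.04376162] 0.7046986320506726 [ 0.27  0.62  0.24  1.87 -0.22  0.69  1.44]
tool cm [-0.28 -0.2   2.81]
```

{"method": "play_rows", "body": {"increments": [[0,0,0,0,0],[0,0,0,0,0],[0,0,0,0,0],[0,0,0,0,0],[0,0,0,0,0]]}}

```text
time_s: 7.15
ee_pos: [491.8, -260.2, 144.9]
orientation: [[-0.708, 0.706, 0.001], [0.706, 0.708, -0.0], [-0.001, 0.0, -1.0]]
ft_force: [0.7, -0.4, 0.7]
opening: 0.2
finger_force: 0.0
```

```bash
python3 to.py 492.3 -260 113
```

```text
7.15 [ 491.8 -260.2  144.9] [[-0.708, 0.706, 0.001], [0.706, 0.708, -0.0], [-0.001, 0.0, -1.0]] [ 0.72010626 -0.39281027  0.71302962] 0.23213687697410576 [ 0.27  0.61  0.25  1.87 -0.22  0.69  1.44]
tool cm [-0.01  0.05  3.19]
```

{"method": "play_rows", "body": {"increments": [[0,0,0.8,0,0],[0,0,1.6,0,0],[0,0,2.4,0,0],[0,0,3.2,0,0],[0,0,3.2,0,0]]}}

```text
time_s: 7.65
ee_pos: [490.6, -259.7, 110.9]
orientation: [[-0.708, 0.706, -0.003], [0.706, 0.708, 0.001], [0.003, -0.001, -1.0]]
ft_force: [0.2, -0.1, -0.0]
opening: 0.1
finger_force: 0.0
```

```bash
python3 - <<'E'
from h import *
s=state(); R=np.array(s["orientation"])
for a in range(105,24,-5):
    t=np.array([501.2+28*np.cos(np.radians(a)),-286.5+28*np.sin(np.radians(a)),113])-s["ee_pos"]; print(a,np.round(R.T@t/10,2))
E
```

```text
7.65 [ 490.6 -259.7  110.9] [[-0.708, 0.706, -0.003], [0.706, 0.708, 0.001], [0.003, -0.001, -1.0]] [ 0.17810624 -0.06708225 -0.04772658] 0.1487533290629213 [ 0.29  0.66  0.23  1.89 -0.24  0.62  1.45]
105 [-0.22  0.25 -0.21]
100 [-0.35  0.46 -0.21]
95 [-0.5   0.65 -0.21]
90 [-0.66  0.83 -0.21]
85 [-0.84  0.99 -0.21]
80 [-1.04  1.14 -0.21]
75 [-1.24  1.27 -0.21]
70 [-1.46  1.39 -0.21]
65 [-1.69  1.48 -0.21]
60 [-1.92  1.55 -0.21]
55 [-2.16  1.6  -0.21]
50 [-2.4   1.64 -0.22]
45 [-2.64  1.65 -0.22]
40 [-2.89  1.64 -0.22]
35 [-3.13  1.6  -0.22]
30 [-3.37  1.55 -0.22]
25 [-3.6   1.48 -0.22]
```

{"method": "play_rows", "body": {"increments": [[-0.2,0.25,0,0,0],[-0.4,0.5,0,0,0],[-0.66,0.83,0,0,0],[-1.0,1.1,0,0,0],[-1.24,1.27,0,0,0]]}}

```text
time_s: 8.15
ee_pos: [505.5, -262.5, 112.3]
orientation: [[-0.707, 0.708, -0.006], [0.708, 0.707, -0.002], [0.003, -0.006, -1.0]]
ft_force: [-9.5, -6.1, 3.1]
opening: 0.3
finger_force: 5.0
```

{"method": "play_rows", "body": {"increments": [[-0.2,0.1,0,0,0],[-0.45,0.2,0,0,0],[-0.7,0.28,0,0,0],[-0.9,0.33,0,0,0],[-1.15,0.37,0,0,0]]}}

```text
time_s: 8.65
ee_pos: [514.8, -266.6, 111.7]
orientation: [[-0.707, 0.708, -0.009], [0.708, 0.707, 0.001], [0.007, -0.006, -1.0]]
ft_force: [-9.9, -2.1, 0.7]
opening: 0.4
finger_force: 4.2
```

{"method": "play_rows", "body": {"increments": [[-0.2,0,0,0,0],[-0.4,0,0,0,0],[-0.6,0,0,0,0],[-0.8,0,0,0,0],[-1.0,0,0,0,0]]}}

```text
time_s: 9.15
ee_pos: [522.9, -271.9, 111.5]
orientation: [[-0.708, 0.707, -0.008], [0.707, 0.708, 0.003], [0.008, -0.004, -1.0]]
ft_force: [-7.8, -0.7, 0.2]
opening: 0.5
finger_force: 3.1
```

```bash
python3 to.py 521 -266.5 113
```

```text
9.15 [ 522.9 -271.9  111.5] [[-0.708, 0.707, -0.008], [0.707, 0.708, 0.003], [0.008, -0.004, -1.0]] [-7.77715485 -0.71306757  0.223559  ] 0.47625676688100127 [ 0.28  0.7   0.23  1.79 -0.24  0.69  1.44]
tool cm [ 0.52  0.24 -0.15]
```

{"method": "play_rows", "body": {"increments": [[-0.2,0.05,0,0,0],[-0.4,0.1,0,0,0],[-0.5,0.1,0,0,0],[-0.6,0.1,0,0,0],[-0.7,0.1,0,0,0]]}}

```text
time_s: 9.65
ee_pos: [528.7, -274.7, 111.5]
orientation: [[-0.708, 0.706, -0.009], [0.706, 0.708, 0.005], [0.009, -0.003, -1.0]]
ft_force: [-7.9, 3.6, 2.7]
opening: 0.2
finger_force: 4.2
```

{"method": "play_rows", "body": {"increments": [[-0.1,0,0,0,0],[-0.2,0,0,0,0],[-0.3,0,0,0,0],[-0.3,0,0,0,0],[-0.3,0,0,0,0]]}}

```text
time_s: 10.15
ee_pos: [529.1, -274.8, 111.3]
orientation: [[-0.708, 0.706, -0.012], [0.706, 0.708, 0.008], [0.015, -0.003, -1.0]]
ft_force: [-11.7, 6.8, 5.8]
opening: 0.4
finger_force: 6.0
```

{"method": "play_rows", "body": {"increments": [[-0.1,0,0,0,0],[-0.2,0,0,0,0],[-0.3,0,0,0,0],[-0.3,0,0,0,0],[-0.3,0,0,0,0]]}}

```text
time_s: 10.65
ee_pos: [529.4, -274.7, 111.0]
orientation: [[-0.708, 0.706, -0.016], [0.706, 0.709, 0.012], [0.02, -0.003, -1.0]]
ft_force: [-14.5, 10.1, 8.5]
opening: 0.5
finger_force: 8.5
```

{"method": "play_rows", "body": {"increments": [[0.5,0,0,0,0],[1.0,0,0,0,0],[1.3,0,0,0,0],[1.3,0,0,0,0],[1.3,0,0,0,0]]}}

```text
time_s: 11.15
ee_pos: [528.8, -272.2, 112.9]
orientation: [[-0.708, 0.706, 0.002], [0.706, 0.708, -0.001], [-0.002, 0.0, -1.0]]
ft_force: [0.4, 0.3, -0.1]
opening: 0.0
finger_force: 0.0
```

Solid stop reached; now free of contact. I'll lift straight up, clear the view and check.

{"method": "play_rows", "body": {"increments": [[0,0,-1.5,0,0],[0,0,-3,0,0],[0,0,-5,0,0],[0,0,-8,0,0],[0,0,-10,0,0]]}}

```text
time_s: 11.65
ee_pos: [528.9, -272.6, 214.4]
orientation: [[-0.708, 0.706, 0.002], [0.706, 0.708, -0.001], [-0.003, 0.001, -1.0]]
ft_force: [0.4, 0.3, -0.3]
opening: 0.3
finger_force: 0.0
```

{"method": "play_rows", "body": {"increments": [[0.5,4,0,0,0],[1,8,0,0,0],[1.5,12,0,0,0],[1.8,15,0,0,0],[2,16,0,0,0]]}}

```text
time_s: 12.15
ee_pos: [629.3, -140.3, 212.3]
orientation: [[-0.712, 0.702, 0.002], [0.702, 0.712, 0.002], [-0.0, 0.003, -1.0]]
ft_force: [-0.0, -0.2, -0.1]
opening: 0.5
finger_force: 0.0
```

{"method": "play_rows", "body": {"increments": [[0,0,0,0,0],[0,0,0,0,0],[0,0,0,0,0],[0,0,0,0,0],[0,0,0,0,0]]}}

```text
time_s: 12.65
ee_pos: [626.2, -145.5, 212.7]
orientation: [[-0.707, 0.707, 0.0], [0.707, 0.707, -0.0], [-0.0, -0.0, -1.0]]
ft_force: [0.6, -0.1, -0.6]
opening: 0.6
finger_force: 0.0
```

```bash
python3 - <<'E'
from h import *
state()
im,d=capture("top"); W=world("top",d); im=im[...,::-1].copy()
cv2.imwrite("pics/crop2.png",cv2.resize(im[100:310,240:450],(600,600),interpolation=cv2.INTER_CUBIC))
v=cv2.cvtColor(im,cv2.COLOR_BGR2HSV)[...,2]
x=np.array([.6985,-.7154]);y=np.array([.715,.699]);h=np.array([579.8,-367.1])
L=(W[...,:2]-h)@-x; M=(W[...,:2]-h)@y; z=W[...,2]
m=(L>15)&(L<175)&(abs(M)<92)&(z>70)&(z<100)&(np.hypot(L-112,M)>66)&(v>100)
A=np.c_[L[m],M[m],np.ones(m.sum())]; print(np.linalg.lstsq(A,z[m],rcond=None)[0])
s=(np.hypot(L-112,M)<44)&(z>70)&(z<96); q=np.c_[L[s],M[s]]; print(s.sum()); w=np.linalg.svd(q-q.mean(0))[2][0] if 0 else np.linalg.eigh(np.cov(q.T))[1][:,1]; print("slot dir (L,M)",w)
E
```

```text
12.65 [ 626.2 -145.5  212.7] [[-0.707, 0.707, 0.0], [0.707, 0.707, -0.0], [-0.0, -0.0, -1.0]] [ 0.6209425  -0.05770961 -0.62270064] 0.5690096021546751 [ 0.02  0.64  0.28  1.56 -0.2   0.97  1.15]
[-4.11865475e-04 -1.09881628e-03  8.21513354e+01]
977
slot dir (L,M) [0.00335134 0.99999438]
```

View pics/crop2.png

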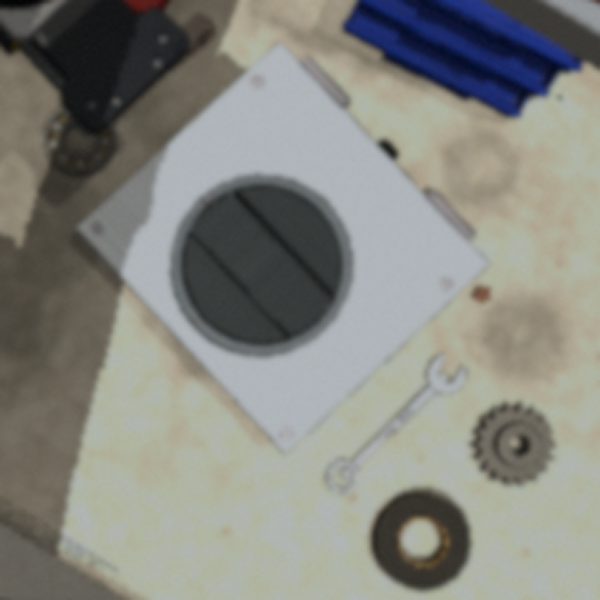

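The slot now runs along the enclosure's y, through crop (262,265), so the fastener is locked. The panel is flat, the loose parts are in place and the arm is clear.

```bash
python3 -c "
from h import *
print(r.job_done())"
```

```text
the job is handed in; nothing more can be done
None
```

The panel is pushed fully shut and its fastener turned clockwise to the stop, so it is locked; no loose part looked moved in the last picture, though the arm partly hid the feeler and bearing, and the job is handed in.

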